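# Recharge the signal-horn air canisters

## Robot

A 6-joint arm with a two-finger parallel gripper is mounted at the origin on the work surface. World frame = base frame: x ahead of the robot, y to its left, z up, the work surface at z = 0. Lengths are in mm, angles in rad, forces in N, time in s.
With the tool pointing down it reaches from about 350 to 875 mm from the base axis. Payload 4.2 kg.
Tool frame: the origin (TCP) lies at the very end of the fingers, on their centre line; the grasp point (between the pads) lies 19 mm behind it; z points along the fingers, y is the line along which they close (so a half turn about z gives the same grasp; the last joint's range is limited). The gripper opens to 85 mm and grips with 20 to 120 N. Pads are 22 mm wide; open, the fingers measure 114 mm over their backs; the gripper's body (76 mm by 85 mm) begins 54 mm behind the grasp point. The pads swing forward as they close: fully open they stand 13 mm farther back than shut.
Start: joints at [1.525, 0.385, 0.008, 0, -1.194, -0.259], TCP at [187.532, 596.18, 231.312] pointing down, gripper open.
Joint ranges: [-3.14, 3.14], [-1.21, 2.06], [-1.07, 1.41], [-3.16, 2.05], [-2.99, -0.16], [-3.1, 3.1]. Speed limits (rad/s): [2.79, 2.79, 3.14, 3.14, 3.14, 3.14].

## Interface

Orientations are given as a unit quaternion [x, y, z, w].
In Python, from bench import monitor, get_image, camera_info, job_done gives the robot as it stands.
- The arm moves only by the tool send_rows, never from a script. Its argument "series" is a list of rows, each a list of 3 entries, a list of its own where there are three numbers: the shift along the tool's x, y, z in mm, then the turn, a rotation vector about the tool's x, y, z in rad, then the finger opening in mm, from 0 to 85.4. A call has 1 to 8 rows; each row shifts and turns the commanded pose from where the row before left it, along the tool's axes as they then stand; what a row does not reach is not made up. A row lasts 1/10 s, in which the tool goes at most 50 mm and 8.59 degrees, less where a joint would pass 70% of its speed; a pose out of reach is approached as far as the arm can. A call with a gripper value outside its range is refused whole. The fingers move at their own pace and stop on an object; the grip force is fixed at half the most. Time passes only in rows, so rows that do not move let the fingers close. It gives the time, the measured TCP pose, the force, the opening and the grip force at its end, in the units of the state.
- monitor.read_state(): the state, without advancing time (a new reading comes with each control period).
- get_image(name): name is "side" or "top" or "wrist"; returns the picture (420x560x3 uint8, red, green, blue); there is no depth.
- camera_info(name): a dict with "intrinsics" (3x3 intrinsics, pixels), "R" (3x3) and "t" (3): a world point X has camera coordinates R X + t. Camera axes: x right, y down, z forward; pixel columns grow to the right and rows downward; lengths in mm; the calibration is good to about 2 mm. A picture is of the moment at which its call begins: read the wrist's pose just before it. camera_info takes no time and is no camera call; for the wrist camera it gives the pose at the moment of the call.
- job_done(): hands the job in; it is judged then, once.
The state is a dict: "clock": time; "joints": joint angles; "joint_vel": joint speeds; "joint_efforts": joint torques, N m; "position": TCP position; "ee_rot": TCP orientation; "contact_force": force on the tool from outside, world axes, zero at the start; "wrist_torque": the same for the moment, N m; "gripper_width": finger opening in mm; "grasp_force": force on a finger pad.
Only numpy, scipy, OpenCV 4.12 (cv2) and the standard library are available. Lean on these libraries where they do the work, as an engineer would, in place of code of your own. Each camera call takes 0.05 s, during which the arm holds its last target. There are 200 camera calls.

## Task

Recharge the air canisters of the boat's signal horns: press the green start key, then the yellow air key, one at a time; then charge the canisters in the order white, yellow, orange, blue (some may not be there), each gripped upright and pressed straight down on the middle of the black filler pad until the pad is fully down, held there for a good second, then stood upright in the wooden tray. When all of them stand in the tray, press the red stop key; leave the chart instruments, mug and eraser where they are.

Things in the scene. Friction and masses are not known exactly. Their poses are not given: they have to be found in the camera images.
- can_white: white refillable air canister for a signal horn, standing upright: straight body 56 mm in diameter and 70 mm high with a dark steel foot, above it a sloping shoulder of the same colour and a narrow black cap (26 mm diameter) up to 92 mm; 0.22 kg; grip it by the body. Origin: centre of its underside, z up along it. May be absent (None from the start).
- can_yellow: yellow refillable air canister for a signal horn, standing upright: straight body 56 mm in diameter and 70 mm high with a dark steel foot, above it a sloping shoulder of the same colour and a narrow black cap (26 mm diameter) up to 92 mm; 0.22 kg; grip it by the body. Origin: centre of its underside, z up along it. May be absent (None from the start).
- can_orange: orange refillable air canister for a signal horn, standing upright: straight body 56 mm in diameter and 70 mm high with a dark steel foot, above it a sloping shoulder of the same colour and a narrow black cap (26 mm diameter) up to 92 mm; 0.22 kg; grip it by the body. Origin: centre of its underside, z up along it. May be absent (None from the start).
- can_blue: blue refillable air canister for a signal horn, standing upright: straight body 56 mm in diameter and 70 mm high with a dark steel foot, above it a sloping shoulder of the same colour and a narrow black cap (26 mm diameter) up to 92 mm; 0.22 kg; grip it by the body. Origin: centre of its underside, z up along it. May be absent (None from the start).
- filler: fixed grey round filling station, 96 mm in diameter at its foot and 30 mm high; origin on its axis at the table surface. On top sits the sprung round black filler pad.
- filler_pad (a joint): travel of the black filler pad (64 mm diameter) straight down on its spring: 0 up, 0.012 m fully down; about 2.5 N to start and 13 N when fully down. Its top face is 45 mm above the table when up and 33 mm when fully down.
- filler_seat (a point): point on the filler's axis 33 mm above the table: where the pad's top face is when fully down (does not move with the pad).
- console: fixed grey compressor control box, 200 x 85 x 40 mm, origin under its centre, long side along its x; on top a row of three round spring keys 58 mm apart (green, yellow and red, in any order).
- tray_in (a point): centre of the inner floor of the fixed pale wooden tray (inner floor 248 x 118 mm, long side along the point's x; its rim stands about 10 mm above the inner floor, the floor about 6 mm above the table). It holds three canisters in a row along x, about 80 mm apart.
- key_green (a joint): travel of the round green start key, 28 mm diameter: 0 up, 0.006 m fully down (5 N); it springs back.
- key_green_top (a point): centre of the top face of the green start key; it is pressed straight down.
- key_yellow (a joint): travel of the round yellow air key, 28 mm diameter: 0 up, 0.006 m fully down (5 N); it springs back.
- key_yellow_top (a point): centre of the top face of the yellow air key; it is pressed straight down.
- key_red (a joint): travel of the round red stop key, 28 mm diameter: 0 up, 0.006 m fully down (5 N); it springs back.
- key_red_top (a point): centre of the top face of the red stop key; it is pressed straight down.
- rule: bystander: grey aluminium parallel rule lying flat, 91 x 312 x 9 mm (long side along y), origin under its centre
- compass: bystander: white plastic hand-bearing compass lying flat, 72 mm disc 28 mm high with a 26 mm stub to its +x; origin under the disc
- dividers: bystander: stainless steel dividers lying flat, 160 mm along x, 45 mm wide, 9 mm high; origin under the middle
- cup: bystander: clear acrylic pencil cup, 72 mm diameter, 95 mm high; origin under its centre
- mug: bystander: blue mug, 80 mm diameter, 85 mm high, handle to +y; origin under its centre
- eraser: bystander: eraser, 50 x 22 x 12 mm; origin under its centre
Mind the look-alikes: they are no part of the job. What is meant by the can_orange is not turquoise, and is the larger of those in its own colour.

How it is judged:
By the outcome, as a careful person would: the job done as asked, in the order asked, and still so for the second after the job is handed in, with the robot touching nothing.
Of can_white, can_yellow, can_orange, can_blue only 2 to 3 are there at a start; the rules pass over those that are not, and their reading is None.
At some moment in a run one of can_white, can_yellow, can_orange, can_blue may be knocked a few centimetres aside while the robot is not near it.
It also fails if it takes over 210 s, if anything falls off the work surface, if the arm or the gripper's body presses on something with over 40 N, if the wrist force passes 120 N, or if a joint passes its speed limit or range.

## Working session

There is one attempt and no reset: what is moved stays moved. The work goes in short steps, Python scripts to look and compute and a tool call to move; the robot and the scene stay as the last step left them, time stands still between calls to the robot, and variables do not carry over. Pictures are saved under pics/ and viewed, at most 14 in all, crops included, and the job is handed in when it is done.

Besides the shell and the picture viewer there is one more tool, called after "Emit:" as a command line: name --argument value ..., lists and objects as JSON in quotes. send_rows: Moves the arm, as the interface text tells. Its arguments: {"type":"object","properties":{"series":{"type":"array"}},"required":["series"]}

```bash
mkdir -p pics; ls
cat > h.py <<'E'
import numpy as np, cv2
from bench import monitor, get_image, camera_info, job_done
def snap(n,f):
    im=get_image(n); cv2.imwrite(f'pics/{f}.png',im[:,:,::-1]); return im
def ray(ci,u,v,z):
    K,R,t=[np.array(ci[k],float) for k in('intrinsics','R','t')]
    c=-R.T@t; d=R.T@np.linalg.solve(K,[u,v,1.]); return c+d*(z-c[2])/d[2]
def proj(ci,X):
    K,R,t=[np.array(ci[k],float) for k in('intrinsics','R','t')]
    p=K@(R@np.array(X,float)+t); return p[:2]/p[2]
E
python3 - <<'E'
from h import *
s=monitor.read_state(); print(s)
for n in('top','side'):
    im=snap(n,n+'0'); ci=camera_info(n); R=np.array(ci['R']);print(n,ci['intrinsics'],(-R.T@np.array(ci['t'])).round(),R.round(2).tolist())
a=cv2.imread('pics/top0.png')
cv2.imwrite('pics/top0b.png',cv2.resize(a,(800,600),interpolation=cv2.INTER_CUBIC))
a=cv2.imread('pics/side0.png')
cv2.imwrite('pics/side0b.png',cv2.resize(a,(800,600),interpolation=cv2.INTER_CUBIC))
E
```

```text
pics
{'clock': 0.0, 'joints': array([ 1.52460280e+00,  3.85563589e-01,  6.61011835e-03, -5.27875285e-04,
       -1.19399220e+00, -2.58584849e-01]), 'joint_vel': array([-9.93811631e-04,  2.35993228e-04,  1.82521967e-03,  2.42787774e-03,
       -3.71019593e-04, -4.50947623e-05]), 'joint_efforts': array([ 1.05952201e-04, -3.92287123e+01,  1.88399506e+01,  4.18619201e+00,
       -4.74025263e-03, -1.14855283e-06]), 'position': array([187.35842885, 595.63531218, 230.20690624]), 'ee_rot': array([ 9.88395833e-01, -1.51896224e-01, -1.30023440e-04,  1.09462172e-03]), 'contact_force': array([ 0.11233516,  0.48061546, -0.32840921]), 'wrist_torque': array([-0.03570272, -0.02400813, -0.05423513]), 'grasp_force': 0.0, 'gripper_width': 84.9234424986328}
top [[420.11647918   0.         281.26039135]
 [  0.         420.11647918 204.61716226]
 [  0.           0.           1.        ]] [ 384.  -69. 1102.] [[0.12, -0.99, 0.0], [-0.97, -0.12, -0.21], [0.21, 0.03, -0.98]]
side [[406.83398854   0.         281.17243795]
 [  0.         406.83398854 211.18928187]
 [  0.           0.           1.        ]] [ 490. -706.  792.] [[0.99, -0.14, 0.01], [-0.1, -0.74, -0.66], [0.1, 0.65, -0.75]]
```

View pics/top0b.png

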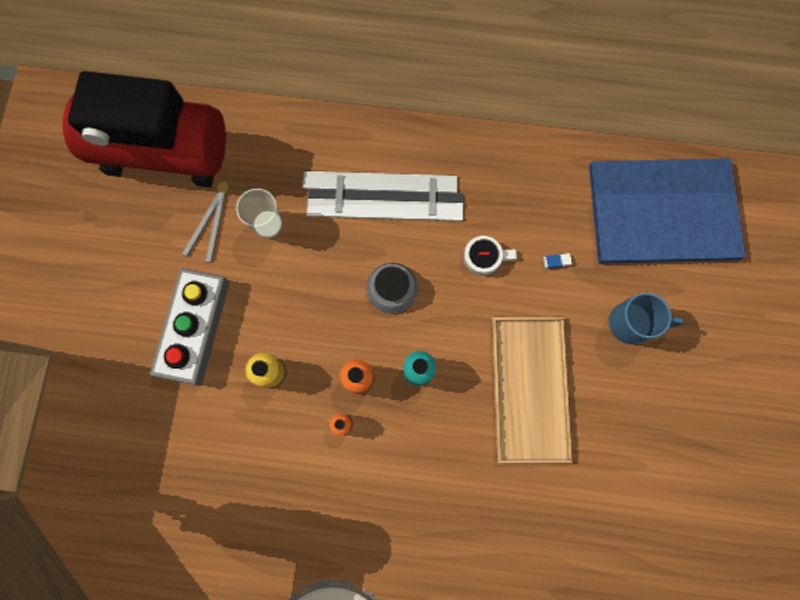

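View pics/side0b.png

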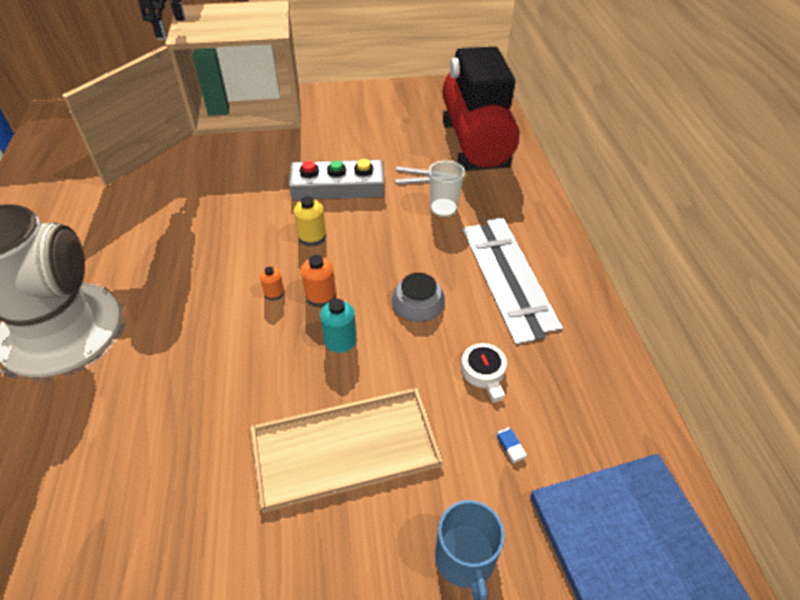

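Top view (800-px scale): yellow canister (264,369), large orange (356,376). Look-alikes are the small orange (340,424) and a turquoise one (420,368). No white or blue canister is visible. Keys are yellow (193,292), green (185,324) and red (175,356). The filler is at (393,287) and the tray at (533,390). The side view agrees.

The orange candidates are (356,376) and (340,424). The first is the larger, so it is the one meant; I confirm it in a crop while measuring.

```bash
cat > m.py <<'E'
from h import *
from scipy.optimize import least_squares
T=cv2.cvtColor(cv2.imread('pics/top0.png'),cv2.COLOR_BGR2HSV); S=cv2.cvtColor(cv2.imread('pics/side0.png'),cv2.COLOR_BGR2HSV)
ct,cs=camera_info('top'),camera_info('side')
def blob(H,lo,hi,c,r=14):
    m=cv2.inRange(H,np.array(lo),np.array(hi)); k=np.zeros_like(m); cv2.circle(k,(int(c[0]*.7),int(c[1]*.7)),r,255,-1); m&=k
    y,x=np.nonzero(m); return x.mean(),y.mean(),len(x)
def tri(a,b):
    f=lambda X:np.r_[proj(ct,X)-a[:2],proj(cs,X)-b[:2]]
    r=least_squares(f,[500,0,50]); return r.x.round(1),abs(r.fun).max().round(1)
R=dict(yel=((20,120,60),(35,255,255)),grn=((45,120,40),(95,255,255)),red=((0,190,100),(6,255,255)),blk=((0,0,0),(180,255,50)))
if __name__=='__main__':
  for n,c,a,b,r in[('key_y','yel',(193,292),(363,163),9),('key_g','grn',(185,324),(337,166),9),('key_r','red',(175,356),(309,167),9),
   ('pad','blk',(393,284),(419,286),18),('cap_y','blk',(260,369),(308,203),8),('cap_o','blk',(356,376),(316,262),8),('cap_smallo','blk',(340,424),(269,271),6),('cap_t','blk',(420,367),(337,306),8)]:
    A=blob(T,*R[c],a,r);B=blob(S,*R[c],b,r); print(n,np.round(A,1),np.round(B,1),*tri(A,B))
  for n,z,ps in[('tray_rim',16,[(492,318),(569,319),(573,463),(498,463)]),('console_top',40,[(182,270),(228,278),(197,385),(151,376)])]:
    P=np.array([ray(ct,u*.7,v*.7,z)[:2] for u,v in ps]);print(n,P.round().tolist(),P.mean(0).round(1),np.linalg.norm(np.diff(P,axis=0),axis=1).round())
  a=cv2.imread('pics/top0.png')[220:320,130:310]; cv2.imwrite('pics/crop0.png',cv2.resize(a,None,fx=4,fy=4,interpolation=cv2.INTER_CUBIC))
E
python3 m.py
```

```text
key_y [134.1 204.  117. ] [254. 115.  67.] [561.3 330.7  55.9] 0.0
key_g [128.1 226.  110. ] [235. 116.  53.] [503.8 335.2  54.4] 0.0
key_r [121.2 248.6  94. ] [215.3 117.6  27. ] [445.2 342.7  48.8] 0.4
pad [274.  198.3 432. ] [291.5 201.8  76. ] [623.2 -20.2  36.4] 0.6
cap_y [181.4 257.8  79. ] [215.  143.4  13. ] [440.8 181.8  79.1] 0.1
cap_o [248.3 262.3  75. ] [221.6 185.4  14. ] [450.9  19.6  76.8] 0.3
cap_smallo [237.1 296.9  22. ] [188.1 190.1   7. ] [365.6  36.9  53.8] 0.1
cap_t [293.6 256.1  78. ] [235.8 217.   20. ] [479.1 -87.6  76.3] 0.2
tray_rim [[588.0, -210.0], [603.0, -351.0], [350.0, -374.0], [334.0, -245.0]] [ 468.7 -295. ] [141. 255. 131.]
console_top [[601.0, 362.0], [597.0, 276.0], [400.0, 294.0], [406.0, 377.0]] [501.  327.4] [ 86. 197.  83.]
```

View pics/crop0.png

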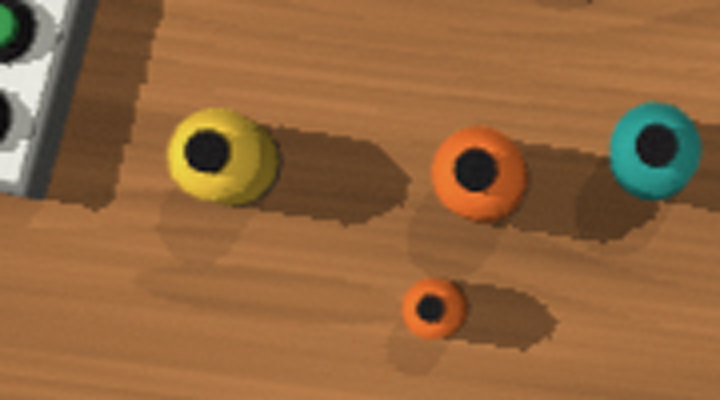

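The crop confirms that the large orange at top-view (356,376) is the one meant; the small orange is about 2/3 of its size. Next I refine with known heights and work out the first move.

```bash
cat >> h.py <<'E'
from scipy.spatial.transform import Rotation as Ro
def to(x,y,z,s=None):
    s=s or monitor.read_state(); R=Ro.from_quat(s['ee_rot'])
    return (R.inv().apply(np.array([x,y,z])-s['position'])).round(1)
def st():
    s=monitor.read_state(); R=Ro.from_quat(s['ee_rot']).as_matrix()
    print('t',round(s['clock'],1),'p',s['position'].round(1),'q',s['ee_rot'].round(3),'toolx',R[:,0].round(3),'F',s['contact_force'].round(1),'w',s['gripper_width'].round(1),'gf',round(float(s['grasp_force']),1),'j',s['joints'].round(2)); return s
E
python3 - <<'E'
from m import *
s=st()
for n,z,a in[('ky',54,(134.1,204)),('kg',54,(128.1,226)),('kr',54,(121.2,248.6)),('pad',45,(274,198.3)),('capy',92,(181.4,257.8)),('capo',92,(248.3,262.3)),('capt',90,(293.6,256.1))]: print(n,ray(ct,*a,z).round(1))
for p in[(298,127),(197,130),(106,178)]: print('cab',p,ray(cs,p[0]*.7,p[1]*.7,0).round())
print(proj(cs,s['position'])/.7, proj(ct,s['position'])/.7)
print('to green hover',to(504,335,230))
E
```

```text
Traceback (most recent call last):
  File "h.py", line 17, in st
    print('t',round(s['clock'],1),'p',s['position'].round(1),'q',s['ee_rot'].round(3),'toolx',R[:,0].round(3),'F',s['contact_force'].round(1),'w',s['gripper_width'].round(1),'gf',round(float(s['grasp_force']),1),'j',s['joints'].round(2)); return s
                                                                                                                                                  ^^^^^^^^^^^^^^^^^^^^^^^^
AttributeError: 'float' object has no attribute 'round'
```

```bash
sed -i "s/s\['gripper_width'\].round(1)/round(float(s['gripper_width']),1)/" h.py
python3 - <<'E'
from m import *
s=st()
for n,z,a in[('ky',54,(134.1,204)),('kg',54,(128.1,226)),('kr',54,(121.2,248.6)),('pad',45,(274,198.3)),('capy',92,(181.4,257.8)),('capo',92,(248.3,262.3)),('capt',90,(293.6,256.1))]: print(n,ray(ct,*a,z).round(1))
for p in[(298,127),(197,130),(106,178)]: print('cab',p,ray(cs,p[0]*.7,p[1]*.7,0).round())
print(proj(cs,s['position'])/.7, proj(ct,s['position'])/.7)
print('to green hover',to(504,335,230))
E
```

```text
t 0.1 p [187.4 595.7 230.3] q [ 0.988 -0.152 -0.     0.001] toolx [ 0.954 -0.3    0.   ] F [-0.9 -0.5 -0.9] w 85.5 gf 0.0 j [ 1.52  0.39  0.01 -0.   -1.19 -0.26]
ky [561.6 331.4  54. ]
kg [503.9 335.3  54. ]
kr [445.7 340.9  54. ]
pad [622.9 -20.4  45. ]
capy [439.8 178.6  92. ]
capo [449.1  18.3  92. ]
capt [477.4 -87.3  90. ]
cab (298, 127) [423. 583.   0.]
cab (197, 130) [180. 600.   0.]
cab (106, 178) [ -2. 430.   0.]
[173.19550726  35.71385742] [-93.9005889  504.10078212]
to green hover [380.3 153.6   0.7]
```

Emit:
send_rows --series '[[[0,0,-40],[0,0,0],60],[[10,20,-20],[0,0,0],30],[[38,15,0],[0,0,0],0],[[38,15,0],[0,0,0],0],[[38,15,0],[0,0,0],0],[[38,15,0],[0,0,0],0],[[38,15,0],[0,0,0],0],[[38,15,0],[0,0,0],0]]'

```text
clock: 0.9
position: [382.4, 418.4, 290.9]
ee_rot: [0.988, -0.152, -0.0, 0.0]
contact_force: [-0.2, 0.9, -0.9]
gripper_width: -0.2
grasp_force: 0.0
```

Emit:
send_rows --series '[[[38,10,20],[0,0,0],0],[[38,8,20],[0,0,0],0],[[38,7,20],[0,0,0],0],[[28,4,40],[0,0,0],0],[[0,0,40],[0,0,0],0],[[0,0,0],[0,0,0],0],[[0,0,0],[0,0,0],0]]'

```text
clock: 1.6
position: [508.5, 349.5, 151.4]
ee_rot: [0.988, -0.151, 0.0, 0.001]
contact_force: [-0.1, 0.2, 2.1]
gripper_width: -0.3
grasp_force: 0.0
```

Run:
```python
from h import *
st(); print(to(504,335,70))
ci=camera_info('wrist'); im=snap('wrist','w1'); print(ci['intrinsics'],proj(ci,[504,335,54]),proj(ci,[561.5,331,54]),proj(ci,[445.5,341,54]))
```

```text
t 1.6 p [508.5 349.5 151.4] q [ 0.988 -0.151  0.     0.001] toolx [ 0.954 -0.299  0.   ] F [-0.1  0.2  2.1] w -0.3 gf 0.0 j [ 0.86  0.44 -0.12  0.   -1.01  0.4 ]
[ 0.1 15.  81.4]
[[294.61289389   0.         279.23628947]
 [  0.         294.61289389 207.38942274]
 [  0.           0.           1.        ]] [297.06010859 209.72764737] [281.44038248 142.33650749] [309.01452653 270.74820711]
```

View pics/w1.png

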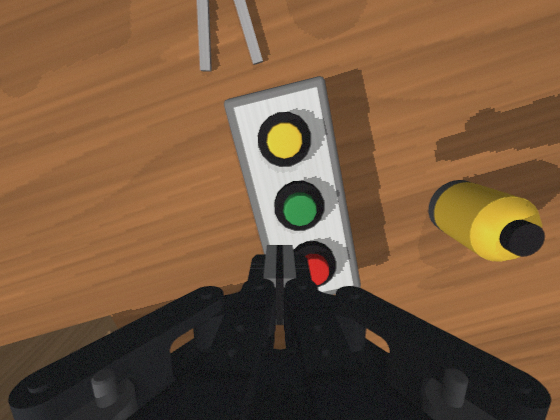

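The wrist view shows green at (300,209), yellow at (284,140) and red at (316,268), within 3 px of predictions. I descend onto green.

Emit:
send_rows --series '[[[0,8,35],[0,0,0],0],[[0,8,35],[0,0,0],0],[[0,0,12],[0,0,0],0],[[0,0,6],[0,0,0],0],[[0,0,3],[0,0,0],0],[[0,0,3],[0,0,0],0],[[0,0,0],[0,0,0],0]]'

```text
clock: 2.35
position: [504.6, 335.9, 59.1]
ee_rot: [0.988, -0.151, 0.001, -0.002]
contact_force: [-1.4, 1.8, 3.1]
gripper_width: -0.2
grasp_force: 1.5
```

Emit:
send_rows --series '[[[0,1,3],[0,0,0],0],[[0,0,2],[0,0,0],0],[[0,0,0],[0,0,0],0],[[0,0,0],[0,0,0],0]]'

```text
clock: 2.75
position: [504.8, 335.4, 56.0]
ee_rot: [0.989, -0.151, 0.002, -0.002]
contact_force: [-3.9, 2.5, 15.0]
gripper_width: -0.1
grasp_force: 7.0
```

Emit:
send_rows --series '[[[0,0,2],[0,0,0],0],[[0,0,2],[0,0,0],0],[[0,0,0],[0,0,0],0],[[0,0,0],[0,0,0],0]]'

```text
clock: 3.15
position: [504.9, 335.5, 55.6]
ee_rot: [0.989, -0.15, 0.003, -0.003]
contact_force: [-10.2, -0.6, 31.5]
gripper_width: 0.1
grasp_force: 15.8
```

Emit:
send_rows --series '[[[0,0,-5],[0,0,0],0],[[0,0,0],[0,0,0],0],[[0,0,0],[0,0,0],0]]'

```text
clock: 3.45
position: [504.8, 335.3, 56.0]
ee_rot: [0.988, -0.151, 0.002, -0.003]
contact_force: [-1.2, 2.3, 10.2]
gripper_width: 0.1
grasp_force: 5.2
```

Emit:
send_rows --series '[[[0,0,-2],[0,0,0],0],[[0,0,0],[0,0,0],0],[[0,0,0],[0,0,0],0]]'

```text
clock: 3.75
position: [504.4, 334.4, 56.2]
ee_rot: [0.988, -0.152, 0.001, -0.001]
contact_force: [1.0, 3.2, 4.3]
gripper_width: -0.2
grasp_force: 2.4
```

Emit:
send_rows --series '[[[0,0,-2],[0,0,0],0],[[0,0,0],[0,0,0],0],[[0,0,0],[0,0,0],0]]'

```text
clock: 4.05
position: [503.4, 333.3, 57.3]
ee_rot: [0.988, -0.152, 0.0, -0.0]
contact_force: [2.0, 2.1, 4.3]
gripper_width: -0.1
grasp_force: 2.1
```

Emit:
send_rows --series '[[[0,0,-3],[0,0,0],0],[[0,0,0],[0,0,0],0],[[0,0,0],[0,0,0],0]]'

```text
clock: 4.35
position: [502.8, 332.7, 59.9]
ee_rot: [0.988, -0.152, -0.0, 0.001]
contact_force: [1.6, 1.7, 2.4]
gripper_width: 0.2
grasp_force: 1.3
```

Emit:
send_rows --series '[[[0,0,-20],[0,0,0],0],[[0,0,0],[0,0,0],0],[[0,0,0],[0,0,0],0]]'

```text
clock: 4.65
position: [502.1, 332.3, 79.3]
ee_rot: [0.988, -0.152, -0.001, 0.001]
contact_force: [-0.1, 0.0, -1.0]
gripper_width: -0.0
grasp_force: 0.0
```

The force profile is spring-like, with a hard stop at z≈56, so green was fully pressed and the key top is ≈62. Next, yellow.

```bash
python3 -c "
from h import *
st();print(to(560.5,328.5,70))"
```

```text
t 4.7 p [502.1 332.3  79.3] q [ 0.988 -0.152 -0.001  0.001] toolx [ 0.954 -0.301 -0.002] F [-0.1  0.  -1. ] w -0.0 gf 0.0 j [ 0.85  0.49 -0.24 -0.   -0.84  0.41]
[ 56.9 -13.9   9.1]
```

Emit:
send_rows --series '[[[28,-7,0],[0,0,0],0],[[29,-7,0],[0,0,0],0],[[0,0,9],[0,0,0],0],[[0,0,4],[0,0,0],0],[[0,0,3],[0,0,0],0],[[0,0,3],[0,0,0],0],[[0,0,3],[0,0,0],0],[[0,0,0],[0,0,0],0]]'

```text
clock: 5.45
position: [560.9, 329.4, 58.4]
ee_rot: [0.988, -0.152, -0.0, 0.001]
contact_force: [-3.1, -0.8, 3.4]
gripper_width: 0.0
grasp_force: 1.7
```

Emit:
send_rows --series '[[[0,0,2],[0,0,0],0],[[0,0,1],[0,0,0],0],[[0,0,0],[0,0,0],0],[[0,0,0],[0,0,0],0]]'

```text
clock: 5.85
position: [561.5, 329.7, 56.1]
ee_rot: [0.988, -0.152, -0.0, -0.0]
contact_force: [-3.0, -1.2, 6.0]
gripper_width: -0.0
grasp_force: 3.1
```

Emit:
send_rows --series '[[[0,0,2],[0,0,0],0],[[0,0,1],[0,0,0],0],[[0,0,0],[0,0,0],0]]'

```text
clock: 6.15
position: [561.6, 329.7, 55.9]
ee_rot: [0.988, -0.151, 0.0, -0.0]
contact_force: [-7.9, -2.9, 17.2]
gripper_width: -0.0
grasp_force: 8.8
```

Emit:
send_rows --series '[[[0,0,-15],[0,0,0],0],[[0,0,-40],[0,0,0],0],[[0,0,-40],[0,0,0],40],[[-20,20,-40],[0,0,0],85],[[-20,20,0],[0,0,0],85],[[-20,20,0],[0,0,0],85],[[0,20,0],[0,0,0],85],[[0,0,0],[0,0,0],85]]'

```text
clock: 6.95
position: [479.6, 270.1, 187.9]
ee_rot: [0.988, -0.152, 0.0, -0.001]
contact_force: [0.8, 0.7, 0.3]
gripper_width: 84.3
grasp_force: 0.0
```

Run:
```python
from h import *
st(); print(to(440,178,190))
snap('top','top1');ci=camera_info('wrist'); im=snap('wrist','w2'); print(proj(ci,[440,178,92]),proj(ci,[440,178,0]))
a=cv2.imread('pics/top1.png');b=cv2.imread('pics/w2.png');cv2.imwrite('pics/c1.png',cv2.resize(np.vstack([a,b]),None,fx=.71,fy=.71))
```

```text
t 7.0 p [479.6 270.1 187.9] q [ 0.988 -0.152  0.    -0.001] toolx [ 0.954 -0.301  0.   ] F [0.8 0.7 0.3] w 84.3 gf 0.0 j [ 0.81  0.29 -0.24 -0.   -1.03  0.46]
[-10.1  99.8  -2.2]
[397.82154229 222.59278924] [367.22784889 196.49221613]
```

View pics/c1.png

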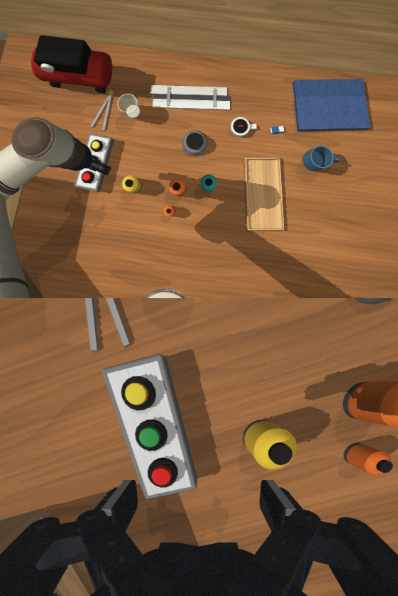

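The composite shows the scene unchanged. In the wrist view the yellow cap is near (394,218), predicted at (398,223). I refine the position numerically.

```bash
cat >> h.py <<'E'
def cap(x,y,z=92,r=30,f=None,hi=60):
    """black cap near world x,y at height z by wrist ray (its top face)"""
    ci=camera_info('wrist'); im=get_image('wrist') if f is None else f
    if f is None: cv2.imwrite('pics/last.png',im[:,:,::-1])
    u,v=proj(ci,[x,y,z]); m=(im.max(2)<hi).astype(np.uint8)
    n,l,s,c=cv2.connectedComponentsWithStats(m)
    for i in range(1,n):
        if s[i,4]>60 and np.hypot(*(c[i]-[u,v]))<r: print('pred',u.round(),v.round(),'blob',c[i].round(1),s[i,2:5],'->',ray(ci,*c[i],z).round(1))
def body(lo,hi,z,rng=None,name='wrist'):
    ci=camera_info(name); im=get_image(name); H=cv2.cvtColor(im,cv2.COLOR_RGB2HSV); cv2.imwrite('pics/last.png',im[:,:,::-1])
    m=cv2.inRange(H,np.array(lo),np.array(hi)); n,l,s,c=cv2.connectedComponentsWithStats(m)
    for i in range(1,n):
        if s[i,4]>100: print('body',c[i].round(1),s[i].tolist(),'->',ray(ci,*c[i],z).round(1))
E
python3 - <<'E'
from h import *
cap(440,178,f=cv2.imread('pics/w2.png')[:,:,::-1])
body((20,120,60),(35,255,255),60)
E
```

```text
pred 399.0 223.0 blob [394.3 218.5] [ 33  31 772] -> [445.1 180.8  92. ]
body [192.4 134.4] [176, 119, 34, 32, 850] -> [562.8 327.6  60. ]
body [377.6 203.5] [345, 173, 74, 69, 2938] -> [450.7 183.6  60. ]
```

Emit:
send_rows --series '[[[-3,33,0],[0,0,0],85],[[-3,33,0],[0,0,0],85],[[-3,32,0],[0,0,0],85],[[0,0,0],[0,0,0],85],[[0,0,0],[0,0,0],85]]'

```text
clock: 7.6
position: [443.4, 181.0, 187.5]
ee_rot: [0.988, -0.152, 0.001, -0.0]
contact_force: [0.4, -0.0, -0.2]
gripper_width: 85.0
grasp_force: 0.0
```

Run:
```python
from h import *
st(); cap(442,179.5); print(camera_info('wrist')['t'],to(442,179.5,28))
body((20,120,60),(35,255,255),70)
```

```text
t 7.6 p [443.4 181.  187.5] q [ 0.988 -0.152  0.001 -0.   ] toolx [ 0.954 -0.301  0.001] F [ 0.4 -0.  -0.2] w 85.0 gf 0.0 j [ 0.73  0.18 -0.41  0.   -0.99  0.54]
pred 282.0 212.0 blob [282.2 209.3] [ 30  31 722] -> [443.8 178.5  92. ]
[306.52768554 331.48863028 439.0280317 ] [ -1.1   2.5 159.5]
body [ 82.7 124.4] [64, 109, 38, 33, 983] -> [560.4 320.3  70. ]
body [282.4 196.7] [253, 165, 61, 68, 2491] -> [449.1 177.   70. ]
```

View pics/last.png

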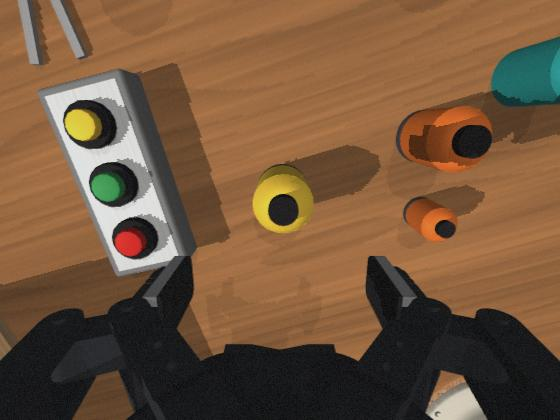

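Wrist view: the yellow cap is at (282,209), centred between the fingers. I descend and grip.

Emit:
send_rows --series '[[[0,2.5,30],[0,0,0],85],[[0,0,35],[0,0,0],85],[[0,0,35],[0,0,0],85],[[0,0,30],[0,0,0],85],[[0,0,20],[0,0,0],85],[[0,0,9],[0,0,0],85],[[0,0,0],[0,0,0],85],[[0,0,0],[0,0,0],50]]'

```text
clock: 8.5
position: [442.7, 179.0, 28.8]
ee_rot: [0.988, -0.151, 0.001, -0.0]
contact_force: [-0.5, 0.1, -0.1]
gripper_width: 73.0
grasp_force: 0.0
```

Emit:
send_rows --series '[[[0,0,0],[0,0,0],45],[[0,0,0],[0,0,0],45],[[0,0,0],[0,0,0],45],[[0,0,0],[0,0,0],45],[[0,0,0],[0,0,0],45]]'

```text
clock: 9.0
position: [442.7, 178.9, 29.7]
ee_rot: [0.988, -0.152, 0.001, -0.001]
contact_force: [-1.3, -0.4, 7.0]
gripper_width: 54.9
grasp_force: 63.6
```

Run:
```python
from h import *
st(); print(to(623,-20,150))
```

```text
t 9.0 p [442.7 178.9  29.7] q [ 0.988 -0.152  0.001 -0.001] toolx [ 0.954 -0.3    0.002] F [-1.3 -0.4  7. ] w 54.9 gf 63.6 j [ 0.73  0.4  -0.6   0.   -0.57  0.54]
[ 231.8  135.4 -120.2]
```

Emit:
send_rows --series '[[[0,0,-20],[0,0,0],45],[[0,0,-35],[0,0,0],45],[[0,0,-35],[0,0,0],45],[[10,10,-30],[0,0,0],45],[[30,28,0],[0,0,0],45],[[30,28,0],[0,0,0],45],[[30,28,0],[0,0,0],45],[[30,28,0],[0,0,0],45]]'

```text
clock: 9.8
position: [529.0, 21.2, 148.1]
ee_rot: [0.988, -0.152, -0.0, -0.0]
contact_force: [1.2, 1.1, -2.5]
gripper_width: 54.8
grasp_force: 64.2
```

Emit:
send_rows --series '[[[20,13,0],[0,0,0],45],[[0,0,0],[0,0,0],45],[[0,0,0],[0,0,0],45]]'

```text
clock: 10.1
position: [543.5, 3.8, 147.5]
ee_rot: [0.988, -0.153, -0.001, 0.0]
contact_force: [1.0, 0.6, -2.5]
gripper_width: 54.8
grasp_force: 64.3
```

Run:
```python
from h import *
st(); cap(623,-20,45,60); print(to(623,-20,75))
```

```text
t 10.1 p [543.5   3.8 147.5] q [ 0.988 -0.153 -0.001  0.   ] toolx [ 0.953 -0.302 -0.002] F [ 1.   0.6 -2.5] w 54.8 gf 64.3 j [ 0.31  0.33 -0.31 -0.   -0.94  0.96]
pred 278.0 107.0 blob [278.2 101.7] [  80   84 5276] -> [626.5 -21.5  45. ]
[83.4 -0.7 72.6]
```

View pics/last.png

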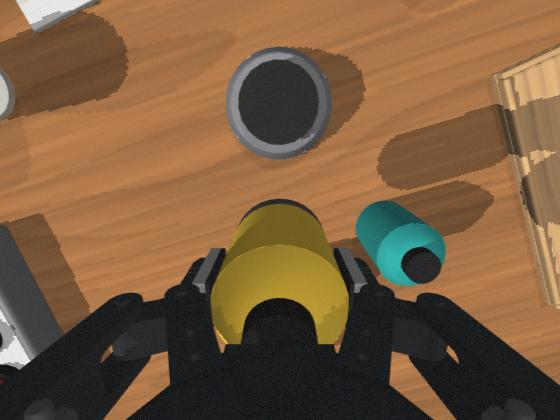

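Wrist view: filler pad centred at (278,102), can held upright. I go over the pad and press in steps.

Emit:
send_rows --series '[[[30,0,0],[0,0,0],45],[[30,-0.5,0],[0,0,0],45],[[26,0,20],[0,0,0],45],[[0,0,30],[0,0,0],45],[[0,0,14],[0,0,0],45],[[0,0,0],[0,0,0],45],[[0,0,0],[0,0,0],45]]'

```text
clock: 10.85
position: [626.5, -20.3, 85.1]
ee_rot: [0.989, -0.151, 0.0, 0.0]
contact_force: [1.0, 0.7, -1.5]
gripper_width: 55.1
grasp_force: 64.3
```

Run:
```python
from h import *
st(); print(to(625.5,-20.8,62.7)); a=snap('side','s1')
b=a[110:250,220:380,::-1]; c=snap('top','t2')[130:270,200:360,::-1]
cv2.imwrite('pics/c2.png',cv2.resize(np.hstack([b,c]),None,fx=2.5,fy=2.5,interpolation=cv2.INTER_CUBIC))
```

```text
t 10.8 p [626.5 -20.3  85.1] q [ 0.989 -0.151  0.     0.   ] toolx [ 0.954 -0.298  0.001] F [ 1.   0.7 -1.5] w 55.1 gf 64.3 j [ 0.23  0.52 -0.17  0.   -0.88  1.04]
[-0.9  0.8 22.4]
```

View pics/c2.png

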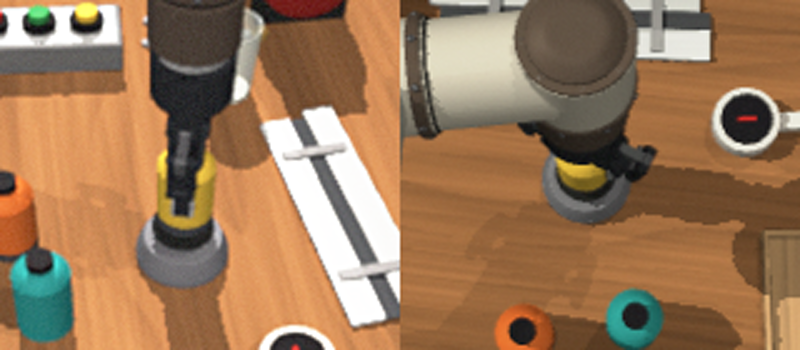

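The can sits centred over the filler in both views (side crop (185,200), pad centre (182,240)). I press.

Emit:
send_rows --series '[[[-1,1,6],[0,0,0],45],[[0,0,4],[0,0,0],45],[[0,0,4],[0,0,0],45],[[0,0,4],[0,0,0],45],[[0,0,3],[0,0,0],45],[[0,0,0],[0,0,0],45]]'

```text
clock: 11.55
position: [625.5, -21.6, 64.7]
ee_rot: [0.988, -0.152, 0.0, 0.0]
contact_force: [-3.8, 1.0, 8.0]
gripper_width: 55.1
grasp_force: 64.8
```

Emit:
send_rows --series '[[[0,0,2],[0,0,0],45],[[0,0,1],[0,0,0],45],[[0,0,0],[0,0,0],45]]'

```text
clock: 11.85
position: [625.6, -21.7, 62.8]
ee_rot: [0.988, -0.151, 0.001, 0.0]
contact_force: [-4.9, 1.4, 11.8]
gripper_width: 54.6
grasp_force: 65.3
```

Emit:
send_rows --series '[[[0,0,2],[0,0,0],45],[[0,0,1],[0,0,0],45],[[0,0,0],[0,0,0],45],[[0,0,0],[0,0,0],45]]'

```text
clock: 12.25
position: [625.8, -21.7, 62.6]
ee_rot: [0.989, -0.151, 0.001, 0.0]
contact_force: [-11.0, 2.5, 23.0]
gripper_width: 54.5
grasp_force: 66.4
```

Emit:
send_rows --series '[[[0,0,1],[0,0,0],45],[[0,0,0],[0,0,0],45],[[0,0,0],[0,0,0],45],[[0,0,0],[0,0,0],45],[[0,0,0],[0,0,0],45],[[0,0,0],[0,0,0],45],[[0,0,0],[0,0,0],45],[[0,0,0],[0,0,0],45]]'

```text
clock: 13.05
position: [625.9, -21.7, 62.6]
ee_rot: [0.989, -0.151, 0.001, 0.0]
contact_force: [-11.3, 2.5, 27.3]
gripper_width: 55.1
grasp_force: 66.7
```

Emit:
send_rows --series '[[[0,0,0],[0,0,0],45],[[0,0,0],[0,0,0],45],[[0,0,0],[0,0,0],45],[[0,0,0],[0,0,0],45],[[0,0,0],[0,0,0],45],[[0,0,0],[0,0,0],45],[[0,0,0],[0,0,0],45],[[0,0,0],[0,0,0],45]]'

```text
clock: 13.85
position: [625.9, -21.7, 62.6]
ee_rot: [0.989, -0.151, 0.001, 0.0]
contact_force: [-11.7, 2.3, 26.4]
gripper_width: 54.7
grasp_force: 66.7
```

Bottomed at z=62.6 and held for 1.6 s. I lift and carry it towards the tray.

Emit:
send_rows --series '[[[0,0,-10],[0,0,0],45],[[0,0,-25],[0,0,0],45],[[0,0,-35],[0,0,0],45],[[0,0,-35],[0,0,0],45],[[-10,30,0],[0,0,0],45],[[-10,30,0],[0,0,0],45],[[-10,30,0],[0,0,0],45],[[-10,30,0],[0,0,0],45]]'

```text
clock: 14.65
position: [550.1, -125.0, 160.8]
ee_rot: [0.988, -0.152, -0.0, -0.0]
contact_force: [1.0, 0.2, -1.9]
gripper_width: 54.8
grasp_force: 64.2
```

Emit:
send_rows --series '[[[-20,30,0],[0,0,0],45],[[-30,30,0],[0,0,0],45],[[-30,30,0],[0,0,0],45],[[0,0,0],[0,0,0],45],[[0,0,0],[0,0,0],45]]'

```text
clock: 15.15
position: [447.3, -186.6, 161.4]
ee_rot: [0.988, -0.152, 0.001, 0.0]
contact_force: [-0.2, -0.2, -2.2]
gripper_width: 55.0
grasp_force: 64.3
```

Run:
```python
from h import *
st(); ci=camera_info('wrist'); im=snap('wrist','w3'); print([proj(ci,p).round().tolist() for p in[(588,-210,16),(603,-351,16),(350,-374,16),(334,-245,16)]])
```

```text
t 15.2 p [ 447.3 -186.6  161.4] q [ 0.988 -0.152  0.001  0.   ] toolx [ 0.954 -0.301  0.001] F [-0.2 -0.2 -2.2] w 55.0 gf 64.3 j [-0.06  0.21 -0.43  0.   -0.93  1.32]
[[256.0, 39.0], [413.0, -38.0], [479.0, 230.0], [362.0, 277.0]]
```

View pics/w3.png

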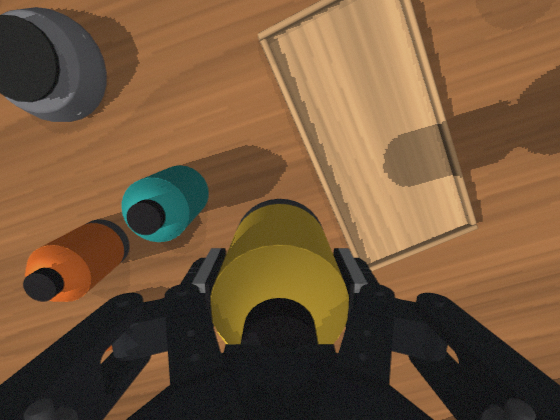

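Wrist view: tray outer rim corners at (260,37), (475,226) and (372,268); the fourth is off-screen.

Run:
```python
from h import *
ci=camera_info('wrist')
A,D,C=[ray(ci,*p,16)[:2] for p in[(260,37),(372,268),(475,226)]]
print(A.round(),D.round(),C.round(),np.linalg.norm(A-D),np.linalg.norm(C-D)); c=(A+C)/2; u=(A-D)/np.linalg.norm(A-D); print('centre',c,'dir',u)
for k in(-80,0,80): print(k,(c+u*k).round(1),to(*(c+u*k),161))
```

```text
[ 590. -213.] [ 342. -258.] [ 357. -370.] 251.84800622333594 113.26985561294352
centre [ 473.56203521 -291.56160842] dir [0.98406035 0.17783484]
-80 [ 394.8 -305.8] [-15.  130.1   0.5]
0 [ 473.6 -291.6] [55.8 92.9  0.6]
80 [ 552.3 -277.3] [126.6  55.6   0.7]
```

Emit:
send_rows --series '[[[30,16,0],[0,0,0],45],[[30,16,0],[0,0,0],45],[[31,16,0],[0,0,0],45],[[30,16,0],[0,0,0],45],[[0,0,35],[0,0,0],45],[[0,0,35],[0,0,0],45],[[0,0,30],[0,0,0],45],[[0,0,14],[0,0,0],45]]'

```text
clock: 16.0
position: [543.2, -282.4, 43.3]
ee_rot: [0.988, -0.152, -0.003, -0.0]
contact_force: [0.1, 0.2, -2.3]
gripper_width: 55.1
grasp_force: 64.5
```

Emit:
send_rows --series '[[[0,0,4],[0,0,0],45],[[0,0,2],[0,0,0],45],[[0,0,1],[0,0,0],45],[[0,0,0],[0,0,0],45],[[0,0,0],[0,0,0],45]]'

```text
clock: 16.5
position: [544.7, -283.5, 41.6]
ee_rot: [0.988, -0.152, 0.001, 0.0]
contact_force: [-0.4, -0.1, -2.0]
gripper_width: 54.9
grasp_force: 64.5
```

Emit:
send_rows --series '[[[0,0,3],[0,0,0],45],[[0,0,2],[0,0,0],45],[[0,0,1],[0,0,0],45],[[0,0,0],[0,0,0],45],[[0,0,0],[0,0,0],45]]'

```text
clock: 17.0
position: [544.2, -283.4, 35.8]
ee_rot: [0.988, -0.152, 0.0, 0.0]
contact_force: [-2.2, 2.0, 5.0]
gripper_width: 54.8
grasp_force: 65.3
```

Contact with the tray floor at z=35.8, as expected. I release, rise and look at the tray and the orange canister.

Emit:
send_rows --series '[[[0,0,0],[0,0,0],62],[[0,0,0],[0,0,0],75],[[0,0,0],[0,0,0],85],[[0,0,0],[0,0,0],85],[[0,0,-20],[0,0,0],85],[[0,0,-35],[0,0,0],85],[[0,0,-40],[0,0,0],85],[[0,0,-40],[0,0,0],85]]'

```text
clock: 17.8
position: [543.7, -283.3, 170.4]
ee_rot: [0.988, -0.152, -0.001, 0.0]
contact_force: [1.0, -0.0, -0.0]
gripper_width: 85.3
grasp_force: 0.0
```

Emit:
send_rows --series '[[[-35,-30,-10],[0,0,0],85],[[-35,-30,0],[0,0,0],85],[[-35,-30,0],[0,0,0],85],[[-35,-30,0],[0,0,0],85],[[0,-35,0],[0,0,0],85],[[0,-35,0],[0,0,0],85],[[0,-30,0],[0,0,0],85],[[0,0,0],[0,0,0],85]]'

```text
clock: 18.6
position: [477.7, -28.9, 179.6]
ee_rot: [0.989, -0.15, 0.001, -0.0]
contact_force: [-1.5, -0.7, 0.6]
gripper_width: 85.0
grasp_force: 0.0
```

Run:
```python
from h import *
st(); cap(449,18.3); w=cv2.imread('pics/last.png'); snap('top','t3'); a=cv2.imread('pics/t3.png'); 
cv2.imwrite('pics/c3.png',cv2.resize(np.vstack([a,w]),None,fx=.71,fy=.71))
print(to(452,18,188))
```

```text
t 18.6 p [477.7 -28.9 179.6] q [ 0.989 -0.15   0.001 -0.   ] toolx [ 0.955 -0.296  0.001] F [-1.5 -0.7  0.6] w 85.0 gf 0.0 j [ 0.28  0.18 -0.42  0.   -0.97  0.99]
pred 237.0 259.0 blob [237.7 253.9] [ 30  31 732] -> [453.7  15.8  92. ]
pred 237.0 259.0 blob [258.4 277.6] [27 10 71] -> [427.    6.1  92. ]
[-37.9 -39.5  -8.8]
```

View pics/c3.png

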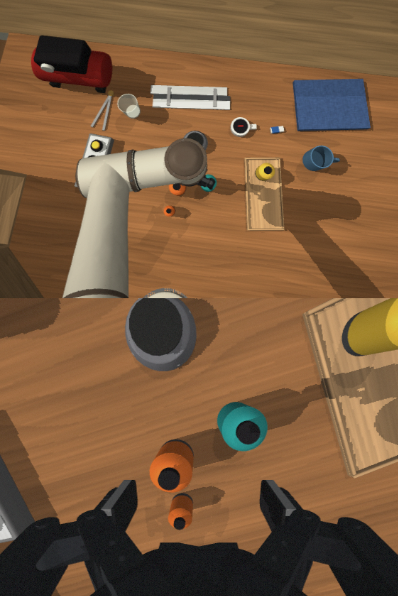

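Yellow stands upright in the tray (composite (267,171)). Orange is undisturbed, with its cap at wrist (238,254). I move above it.

Emit:
send_rows --series '[[[-19,-19,-8],[0,0,0],85],[[-18,-19,0],[0,0,0],85],[[0,0,0],[0,0,0],85],[[0,0,0],[0,0,0],85]]'

```text
clock: 19.1
position: [452.4, 15.3, 187.4]
ee_rot: [0.988, -0.152, 0.0, 0.0]
contact_force: [0.6, 0.0, -0.8]
gripper_width: 85.0
grasp_force: 0.0
```

Run:
```python
from h import *
st(); cap(453,16); print(to(452.5,16,29))
```

```text
t 19.1 p [452.4  15.3 187.4] q [ 0.988 -0.152  0.     0.   ] toolx [ 0.954 -0.3    0.   ] F [ 0.6  0.  -0.8] w 85.0 gf 0.0 j [ 0.39  0.13 -0.46  0.   -0.98  0.87]
pred 278.0 210.0 blob [277.5 210.2] [ 30  31 723] -> [453.1  16.7  92. ]
[ -0.3  -0.9 158.3]
```

Emit:
send_rows --series '[[[0,-1,30],[0,0,0],85],[[0,0,35],[0,0,0],85],[[0,0,35],[0,0,0],85],[[0,0,30],[0,0,0],85],[[0,0,20],[0,0,0],85],[[0,0,8],[0,0,0],85],[[0,0,0],[0,0,0],85],[[0,0,0],[0,0,0],50]]'

```text
clock: 19.95
position: [453.8, 16.7, 30.0]
ee_rot: [0.988, -0.152, 0.001, -0.0]
contact_force: [-0.3, -0.2, -0.3]
gripper_width: 72.9
grasp_force: 0.0
```

Emit:
send_rows --series '[[[0,0,0],[0,0,0],45],[[0,0,0],[0,0,0],45],[[0,0,0],[0,0,0],45],[[0,0,0],[0,0,0],45],[[0,0,0],[0,0,0],45]]'

```text
clock: 20.45
position: [453.9, 17.0, 30.7]
ee_rot: [0.988, -0.152, 0.001, -0.0]
contact_force: [-0.3, -0.9, 7.0]
gripper_width: 54.4
grasp_force: 63.5
```

Run:
```python
from h import *
st(); print(to(625.5,-21.3,145))
```

```text
t 20.4 p [453.9  17.   30.7] q [ 0.988 -0.152  0.001 -0.   ] toolx [ 0.954 -0.3    0.002] F [-0.3 -0.9  7. ] w 54.4 gf 63.5 j [ 0.4   0.37 -0.65  0.   -0.55  0.87]
[ 175.5  -15.  -113.8]
```

Emit:
send_rows --series '[[[0,0,-20],[0,0,0],45],[[0,0,-35],[0,0,0],45],[[0,0,-35],[0,0,0],45],[[20,-2,-25],[0,0,0],45],[[30,-2.5,0],[0,0,0],45],[[30,-2.5,0],[0,0,0],45],[[30,-2.5,0],[0,0,0],45],[[30,-2.5,0],[0,0,0],45]]'

```text
clock: 21.25
position: [590.3, -13.9, 144.0]
ee_rot: [0.988, -0.152, -0.001, -0.0]
contact_force: [-0.3, 0.8, -2.8]
gripper_width: 54.9
grasp_force: 64.2
```

Emit:
send_rows --series '[[[30,-3,0],[0,0,0],45],[[6,0,20],[0,0,0],45],[[0,0,25],[0,0,0],45],[[0,0,12],[0,0,0],45],[[0,0,0],[0,0,0],45],[[0,0,0],[0,0,0],45]]'

```text
clock: 21.85
position: [625.5, -21.6, 87.9]
ee_rot: [0.988, -0.152, 0.0, 0.0]
contact_force: [-0.0, -0.5, -2.2]
gripper_width: 55.3
grasp_force: 64.2
```

Run:
```python
from h import *
st(); print(to(626.5,-21,79)); a=snap('side','s2')
b=a[110:250,220:380,::-1]; c=snap('top','t4')[130:270,200:360,::-1]
cv2.imwrite('pics/c4.png',cv2.resize(np.hstack([b,c]),None,fx=2.5,fy=2.5,interpolation=cv2.INTER_CUBIC))
```

```text
t 21.9 p [625.5 -21.6  87.9] q [ 0.988 -0.152  0.     0.   ] toolx [ 0.954 -0.3    0.001] F [-0.  -0.5 -2.2] w 55.3 gf 64.2 j [ 0.22  0.51 -0.17  0.   -0.89  1.04]
[ 0.8 -0.8  8.9]
```

View pics/c4.png

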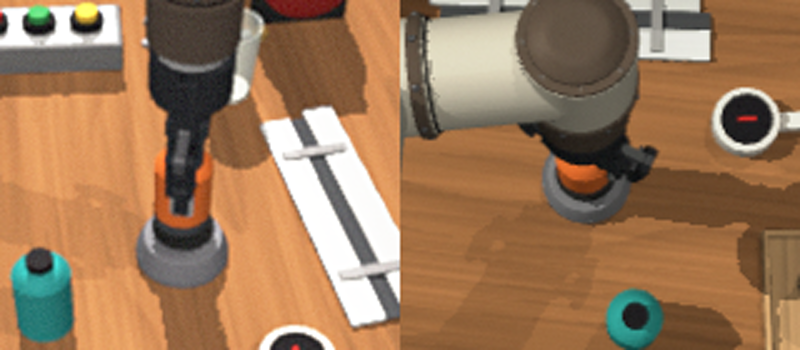

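Orange is centred above the pad. Full press is expected at TCP z≈63.7.

Emit:
send_rows --series '[[[1,-0.5,8],[0,0,0],45],[[0,0,4],[0,0,0],45],[[0,0,4],[0,0,0],45],[[0,0,4],[0,0,0],45],[[0,0,4],[0,0,0],45],[[0,0,3],[0,0,0],45],[[0,0,0],[0,0,0],45]]'

```text
clock: 22.65
position: [626.9, -21.3, 63.7]
ee_rot: [0.989, -0.151, 0.001, 0.0]
contact_force: [-6.4, 2.3, 14.7]
gripper_width: 54.9
grasp_force: 66.1
```

Emit:
send_rows --series '[[[0,0,2],[0,0,0],45],[[0,0,1],[0,0,0],45],[[0,0,0],[0,0,0],45],[[0,0,0],[0,0,0],45]]'

```text
clock: 23.05
position: [627.1, -21.4, 63.6]
ee_rot: [0.989, -0.151, 0.002, 0.0]
contact_force: [-10.4, 2.5, 26.4]
gripper_width: 54.9
grasp_force: 66.9
```

Emit:
send_rows --series '[[[0,0,0],[0,0,0],45],[[0,0,0],[0,0,0],45],[[0,0,0],[0,0,0],45],[[0,0,0],[0,0,0],45],[[0,0,0],[0,0,0],45],[[0,0,0],[0,0,0],45],[[0,0,0],[0,0,0],45],[[0,0,0],[0,0,0],45]]'

```text
clock: 23.85
position: [627.1, -21.4, 63.6]
ee_rot: [0.989, -0.151, 0.002, 0.0]
contact_force: [-10.4, 2.6, 26.8]
gripper_width: 54.9
grasp_force: 66.9
```

Emit:
send_rows --series '[[[0,0,0],[0,0,0],45],[[0,0,0],[0,0,0],45],[[0,0,0],[0,0,0],45],[[0,0,0],[0,0,0],45],[[0,0,0],[0,0,0],45],[[0,0,0],[0,0,0],45]]'

```text
clock: 24.45
position: [627.1, -21.4, 63.6]
ee_rot: [0.989, -0.151, 0.002, 0.0]
contact_force: [-10.9, 3.4, 27.0]
gripper_width: 54.7
grasp_force: 66.9
```

Emit:
send_rows --series '[[[0,0,-10],[0,0,0],45],[[0,0,-25],[0,0,0],45],[[0,0,-35],[0,0,0],45],[[0,0,-35],[0,0,0],45],[[-10,30,0],[0,0,0],45],[[-10,30,0],[0,0,0],45],[[-10,30,0],[0,0,0],45],[[-10,30,0],[0,0,0],45]]'

```text
clock: 25.25
position: [551.1, -124.8, 161.7]
ee_rot: [0.988, -0.152, -0.0, -0.0]
contact_force: [0.5, -0.8, -1.8]
gripper_width: 55.4
grasp_force: 64.4
```

Emit:
send_rows --series '[[[-20,30,0],[0,0,0],45],[[-30,30,0],[0,0,0],45],[[-30,30,0],[0,0,0],45],[[0,0,0],[0,0,0],45],[[0,0,0],[0,0,0],45]]'

```text
clock: 25.75
position: [448.3, -186.4, 162.4]
ee_rot: [0.988, -0.152, 0.0, 0.0]
contact_force: [0.7, -0.3, -2.3]
gripper_width: 54.8
grasp_force: 64.5
```

Run:
```python
from h import *
st(); print(to(402,-302,160))
```

```text
t 25.8 p [ 448.3 -186.4  162.4] q [ 0.988 -0.152  0.     0.   ] toolx [ 0.954 -0.301  0.001] F [ 0.7 -0.3 -2.3] w 54.8 gf 64.5 j [-0.06  0.21 -0.43  0.   -0.93  1.32]
[ -9.3 124.2   2.4]
```

Emit:
send_rows --series '[[[-2,31,0],[0,0,0],45],[[-2,31,0],[0,0,0],45],[[-2,31,0],[0,0,0],45],[[-3,31,0],[0,0,0],45],[[0,0,35],[0,0,0],45],[[0,0,35],[0,0,0],45],[[0,0,35],[0,0,0],45],[[0,0,14],[0,0,0],45]]'

```text
clock: 26.55
position: [402.4, -300.6, 39.8]
ee_rot: [0.988, -0.152, -0.003, -0.001]
contact_force: [-0.5, -0.0, -2.2]
gripper_width: 55.0
grasp_force: 64.8
```

Emit:
send_rows --series '[[[0,0,3],[0,0,0],45],[[0,0,2],[0,0,0],45],[[0,0,0],[0,0,0],45],[[0,0,0],[0,0,0],45]]'

```text
clock: 26.95
position: [404.2, -301.6, 39.4]
ee_rot: [0.988, -0.152, 0.001, 0.0]
contact_force: [1.1, -0.4, -1.8]
gripper_width: 55.1
grasp_force: 64.8
```

Emit:
send_rows --series '[[[0,0,2],[0,0,0],45],[[0,0,1],[0,0,0],45],[[0,0,0.5],[0,0,0],45],[[0,0,0],[0,0,0],45],[[0,0,0],[0,0,0],45]]'

```text
clock: 27.45
position: [403.9, -301.6, 36.8]
ee_rot: [0.988, -0.151, 0.001, 0.0]
contact_force: [-1.9, 2.6, 8.4]
gripper_width: 54.6
grasp_force: 66.0
```

Emit:
send_rows --series '[[[0,0,0],[0,0,0],62],[[0,0,0],[0,0,0],75],[[0,0,0],[0,0,0],85],[[0,0,0],[0,0,0],85],[[0,0,-20],[0,0,0],85],[[0,0,-35],[0,0,0],85],[[0,0,-40],[0,0,0],85],[[0,0,-40],[0,0,0],85]]'

```text
clock: 28.25
position: [402.7, -301.3, 170.9]
ee_rot: [0.988, -0.152, -0.001, -0.0]
contact_force: [1.4, 0.0, -0.3]
gripper_width: 85.0
grasp_force: 0.0
```

Emit:
send_rows --series '[[[0,-35,-10],[0,0,0],60],[[0,-40,0],[0,0,0],30],[[0,-45,0],[0,0,0],0],[[0,-45,0],[0,0,0],0],[[0,-45,0],[0,0,0],0],[[0,-45,0],[0,0,0],0],[[0,-45,0],[0,0,0],0],[[0,-45,0],[0,0,0],0]]'

```text
clock: 29.05
position: [506.8, 29.6, 179.8]
ee_rot: [0.988, -0.152, 0.0, 0.0]
contact_force: [0.8, -1.2, -0.1]
gripper_width: 0.0
grasp_force: 0.0
```

Run:
```python
from h import *
st(); a=snap('top','t5'); b=snap('side','s5')
print(to(445,338,90))
cv2.imwrite('pics/c5.png',cv2.resize(np.vstack([a,b])[:,:,::-1],None,fx=.71,fy=.71))
```

```text
t 29.1 p [506.8  29.6 179.8] q [ 0.988 -0.152  0.     0.   ] toolx [ 0.954 -0.3    0.   ] F [ 0.8 -1.2 -0.1] w 0.0 gf 0.0 j [ 0.38  0.23 -0.35  0.   -0.99  0.89]
[-151.  -273.8   89.7]
```

View pics/c5.png

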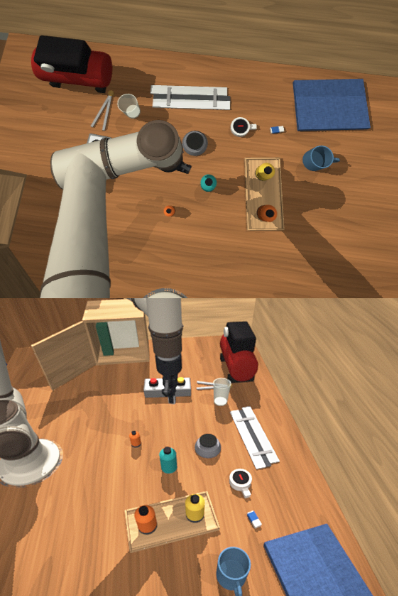

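Both canisters stand upright in the tray (side view: orange (146,520), yellow (195,508)), and there is no white or blue canister. Next, the red key.

Emit:
send_rows --series '[[[-20,-40,0],[0,0,0],0],[[-25,-45,0],[0,0,0],0],[[-25,-45,0],[0,0,0],0],[[-25,-45,0],[0,0,0],0],[[-25,-45,0],[0,0,0],0],[[-25,-40,20],[0,0,0],0],[[-6,-14,30],[0,0,0],0],[[0,0,20],[0,0,0],0]]'

```text
clock: 29.95
position: [445.3, 329.1, 108.3]
ee_rot: [0.989, -0.15, -0.001, 0.001]
contact_force: [-0.1, -0.2, 0.2]
gripper_width: -0.1
grasp_force: 0.0
```

Emit:
send_rows --series '[[[0,0,0],[0,0,0],0],[[0,0,0],[0,0,0],0]]'

```text
clock: 30.15
position: [446.6, 327.0, 110.4]
ee_rot: [0.988, -0.152, 0.0, 0.0]
contact_force: [0.7, -0.7, -0.5]
gripper_width: 0.4
grasp_force: 0.0
```

Run:
```python
from h import *
st(); print(to(445,338,64))
```

```text
t 30.1 p [446.6 327.  110.4] q [ 0.988 -0.152  0.     0.   ] toolx [ 0.954 -0.3    0.   ] F [ 0.7 -0.7 -0.5] w 0.4 gf 0.0 j [ 0.93  0.38 -0.33  0.   -0.86  0.34]
[ -4.8 -10.   46.4]
```

Emit:
send_rows --series '[[[-5,-10,10],[0,0,0],0],[[0,0,25],[0,0,0],0],[[0,0,10],[0,0,0],0],[[0,0,4],[0,0,0],0],[[0,0,3],[0,0,0],0],[[0,0,2],[0,0,0],0],[[0,0,0],[0,0,0],0],[[0,0,0],[0,0,0],0]]'

```text
clock: 30.95
position: [444.6, 338.4, 57.0]
ee_rot: [0.988, -0.152, 0.0, -0.0]
contact_force: [-1.5, -1.8, 4.3]
gripper_width: -0.0
grasp_force: 2.1
```

Emit:
send_rows --series '[[[0,0,2],[0,0,0],0],[[0,0,1],[0,0,0],0],[[0,0,0],[0,0,0],0],[[0,0,0],[0,0,0],0]]'

```text
clock: 31.35
position: [444.8, 338.6, 55.9]
ee_rot: [0.988, -0.151, 0.001, -0.0]
contact_force: [-5.8, -4.9, 16.1]
gripper_width: -0.4
grasp_force: 8.4
```

Emit:
send_rows --series '[[[0,0,0],[0,0,0],0],[[0,0,0],[0,0,0],0],[[0,0,-10],[0,0,0],0],[[0,0,-30],[0,0,0],0],[[0,0,-40],[0,0,0],0],[[0,0,-40],[0,0,0],0],[[0,0,0],[0,0,0],0],[[0,0,0],[0,0,0],0]]'

```text
clock: 32.15
position: [445.0, 339.5, 174.4]
ee_rot: [0.988, -0.152, 0.001, -0.002]
contact_force: [-0.6, -0.5, -0.6]
gripper_width: -0.0
grasp_force: 0.0
```

Run:
```python
from h import *
st(); a=snap('top','t6'); b=snap('side','s6')
cv2.imwrite('pics/c6.png',cv2.resize(np.vstack([a,b])[:,:,::-1],None,fx=.71,fy=.71))
```

```text
t 32.1 p [445.  339.5 174.4] q [ 0.988 -0.152  0.001 -0.002] toolx [ 0.954 -0.3    0.001] F [-0.6 -0.5 -0.6] w -0.0 gf 0.0 j [ 0.94  0.32 -0.24 -0.   -1.01  0.33]
```

View pics/c6.png

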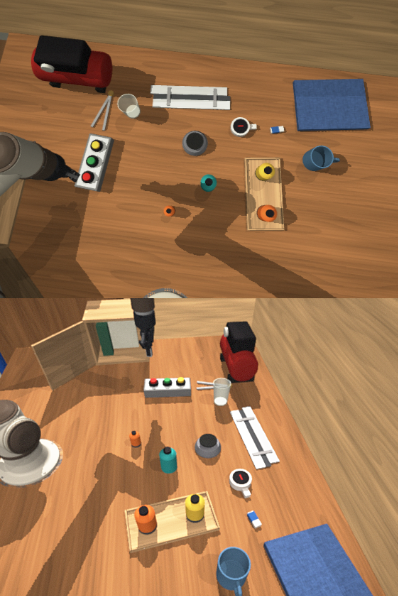

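Yellow and orange stand upright in the tray, everything else is in its place, and the gripper is clear. I hand in.

```bash
python3 -c "
from h import *
print(job_done())"
```

```text
the job is handed in; nothing more can be done
None
```

I pressed green and then yellow, charged the yellow and then the orange canister and stood them in the tray (no white or blue was there), pressed red, and handed the job in; the result was not reported back.

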